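Dip the gear oil of a bottle-line drive unit and hold the stick level for reading

ROBOT

A 7-joint arm with a two-finger parallel gripper is mounted at the origin on the work surface. World frame = base frame: x ahead of the robot, y to its left, z up, the work surface at z = 0. Lengths are in m, angles in rad, forces in N, time in s.
With the tool pointing down it reaches from about 0.35 to 0.775 m from the base axis. Payload 3.1 kg.
Tool frame: the origin (TCP) lies at the centre of the arm's flange, where the gripper is bolted on; the fingertips stand 173 mm ahead of it and the grasp point (between the pads) lies r.grip_point_offset ahead of it (r.grip_point_offset is the distance from the TCP to the grasp point, in m); z points along the fingers, y is the line along which they close (so a half turn about z gives the same grasp; the last joint's range is limited). The gripper opens to 85 mm and grips with 20 to 120 N. Pads are 22 mm wide; open, the fingers measure 114 mm over their backs; the gripper's body (76 mm by 85 mm) begins 54 mm behind the grasp point. The pads swing forward as they close: fully open they stand 13 mm farther back than shut.
Start: joints at [1.119, 0.311, 0.014, 1.512, -0.004, 1.319, -0.027], TCP at [0.219, -0.504, 0.405] pointing down, gripper open.
Joint ranges: [-2.7, 2.7], [-0.3, 1.91], [-1.27, 1.3], [0.12, 2.57], [-1.44, 4.58], [0.2, 2.03], [-3.05, 3.05]. Speed limits (rad/s): [2.79, 2.79, 3.14, 3.14, 3.14, 3.14, 3.14].

INTERFACE

Orientations are given as a unit quaternion [x, y, z, w].
In Python, from plant import r, jaws, planner, vision, order, sensors gives the robot as it stands. The module is installed in compiled form; this text tells all that it offers. Calls block until the motion is done:
- r.move_to(position, orientation): joint-space move of the TCP to a pose.
- r.move_l(position, ori=None, feed=0.15, guard=None): straight line of the TCP; ori=None keeps the orientation; feed is the mean speed in m/s. With guard (N) it stops when the force on the tool has changed by that much, and returns True; else False.
- r.move_joints(angles): joint-space move.
- jaws.grip(opening, f_grip=None): finger opening in m; f_grip is the grip in N (None keeps the last); returns when the fingers have stopped.
- r.hold(seconds).
- planner.inverse_kinematics(position, orientation): joint angles nearest the present ones, or None.
- vision.get_image(name): name is "scene" or "top" or "wrist"; returns (picture, depth): 400x640x3 uint8, red, green, blue; 400x640 float32, m along the optical axis (not along the pixel's ray), 0 where there is no reading.
- vision.camera_info(name): a dict with "camera_matrix" (3x3 intrinsics, pixels), "R" (3x3) and "t" (3): a world point X has camera coordinates R X + t; the wrist camera has in their place "hand_eye" (4x4, takes a point from camera to tool coordinates, whose origin is the TCP and whose axes are the flange's). Camera axes: x right, y down, z forward; pixel columns grow to the right and rows downward; lengths in m; the calibration is good to about 2 mm. The wrist camera is an equidistant fisheye: a pixel r from the principal point sees the ray r / f radians off the axis. A picture is of the moment at which its call begins: read the wrist's pose just before it. camera_info takes no time and is no camera call.
A pose or a line that the arm cannot do raises r.Unreachable and nothing moves.
- order.hand_in(): hands the job in; it is judged then, once.
Readings, each from a call of its own:
- sensors.current_clock(): time.
- sensors.current_qpos(): joint angles.
- sensors.current_dq(): joint speeds.
- sensors.current_joint_efforts(): joint torques, N m.
- sensors.current_tool_pos(): TCP position.
- sensors.current_orientation(): TCP orientation.
- sensors.current_ft_force(): force on the tool from outside, world axes, zero at the start.
- sensors.current_wrist_torque(): the same for the moment, N m.
- sensors.current_gripper_width(): finger opening in m.
- sensors.current_grip_force(): force on a finger pad.
Only numpy, scipy, OpenCV 4.12 (cv2) and the standard library are available. Lean on these libraries where they do the work, as an engineer would, in place of code of your own. Each camera call takes 0.05 s, during which the arm holds its last target. There are 200 camera calls.

TASK

Check the oil of the blue drive unit: first unscrew its yellow vent cap anticlockwise as far as it goes, so that the case is not under pressure, then take the wiped dipstick from its cradle, push it down the sloping steel dip tube until its collar stops on the rim, and draw it right out again. Finish while still holding it: keep the stick level and still in the gripper, its tip over the white drip pan about a hand's breadth (10 cm) above the table, so the oil mark can be read. Leave the vent open, and do not shift or knock over the bottles, tin and tools.

Things in the scene. Friction and masses are not known exactly. Their poses are not given: they have to be found in the camera images.
- drive_unit: Fixed blue gear case with grey motor on a 12 mm skid plate (x -105..85, y -75..265 mm). Origin on the table under the case, z up. Case x -70..50, y -55..55, top z 125; motor and terminal box y 55..242, x -70..50, top z 156; shaft to x -112 at z 72. Vent cap on top at (-35, 0). The dip tube leaves the top and slopes up towards +x, mouth at (90, 0, 175).
- dip_tube: Fixed straight steel dip tube of the drive unit, 20 mm outside and 14 mm inside diameter, 130 mm long, open right through for the stick. Origin at the centre of its mouth (rim plane); its z axis runs along the tube, out of it: 40 deg above horizontal, towards the unit's +x. The last 16 mm flare to a funnel 31 mm outside and 25 mm inside at the rim.
- vent_cap (a joint): Turning angle of the yellow vent cap about its upright axis, rad: 0 shut, grows anticlockwise seen from above, end stop (fully open) at 1.4. Starts between 0 and 0.2. Captive: it turns on its neck and does not lift off, and stays where it is left (friction about 0.06 N m).
- vent_grip (a point): Point on the axis of the vent cap at the height to grip. The cap is a round ribbed yellow cap 42 mm in diameter and 30 mm high with a black line on top; this point lies 16 mm above its underside and 14 mm below its top, 168 mm above the table. The point turns with the cap.
- cradle: Fixed stainless cradle carrying the dipstick level at the start: base plate 220 x 60 x 8 mm (x -60..160 of its frame), two notched posts 10 mm thick: at x -30 under the rod (notch floor 56 mm high, 14 wide) and at x 150 under the handle's rear end (floor 50 high, 21 wide); cheeks rise 10 mm above the floors. Origin on the table on its centre line.
- dipstick: Loose dipstick, 70-120 g, axis level 60 mm above the table at the start. Origin on its axis at the collar's underside (stops on the tube rim); x from tip to handle. Steel rod 8 mm dia. x -120..0, collar 28 mm dia. x 0..8, yellow flat-sided handle x 8..98, 16 wide (y), 20 high (z). Handle points along the cradle's +x, free to grip from above between the collar and x 78.
- dip_tip (a point): Tip end of the dipstick rod, at x -120 mm of the stick, with red bands near it.
- dip_handle (a point): Middle of the dipstick's yellow handle, on its axis, at x +53 mm of the stick.
- drip_pan: Fixed round white shallow pan, 140 mm in diameter at the rim, 18 mm high. Origin on the table at its centre.
- bottle_a: Bystander: upright amber juice bottle with orange label and gold cap, 42 mm in diameter, 108 mm high. Origin at the centre of its base.
- bottle_b: Bystander: another such bottle, 42 x 108 mm. Origin at the centre of its base.
- bottle_c: Bystander: another such bottle, 42 x 108 mm. Origin at the centre of its base.
- oil_bottle: Bystander: grey plastic oil bottle, 60 mm in diameter, 140 mm high. Origin at the centre of its base.
- grease_tin: Bystander: low round tin with green label, 76 mm in diameter, 55 mm high. Origin at the centre of its base.
- wrench: Bystander: steel spanner lying flat on the table beyond the drive unit, under the open end of the dip tube.
- screwdriver: Bystander: screwdriver lying on the table to the robot's right.
Things that resemble listed ones, but are neither listed nor needed, are in the scene too. There is more than one size of the dipstick; the one meant has the size given above.

How it is judged:
On the way, in this order (a step that is already met when the one before it is completed fails the run):
1. the vent cap is turned anticlockwise to its open stop (value of joint vent_cap above 1.2 rad), for 0.1 s.
2. the dipstick is in the dip tube with its collar stopped on the rim (z of dipstick in the frame of dip_tube between -0.004 and 0.003 m and distance between dipstick and dip_tube below 0.008 m and angle between the x axis of dipstick and the z axis of dip_tube, either way round below 0.1 rad and value of joint vent_cap above 1.2 rad), for 0.2 s.
3. the dipstick is drawn right out of the tube (z of dip_tip in the frame of dip_tube above 0.01 m), for 0.1 s.
At the end, for the whole second after the job is handed in: The program ends holding: the vent cap is still open (above 1.2 rad), the dipstick is gripped by the fingers and touches neither unit, cradle nor pan, it is level within 8 degrees and still, its tip within 65 mm of the pan's centre seen from above and 60 to 180 mm above the table (value of joint vent_cap above 1.2 rad and angle between dipstick's own x axis and vertical between 1.43 and 1.71 rad and horizontal distance between dip_tip and drip_pan below 0.065 m and height (world z) of dip_tip between 0.06 and 0.18 m and contact force between the fingers and dipstick above 1 N and contact force between dipstick and drive_unit below 0.1 N and contact force between dipstick and cradle below 0.1 N and contact force between dipstick and drip_pan below 0.1 N and linear speed of dipstick below 0.02 m/s and angular speed of dipstick below 0.15 rad/s); the arm keeps its last pose, push and grip.
It fails at once if a bystander is shifted by more than 30 mm or knocked over (distance of any of bottle_a, bottle_b, bottle_c, oil_bottle, grease_tin, wrench, screwdriver from where it was at the start of the episode above 0.03 m or angle between any of bottle_a, bottle_b, bottle_c, oil_bottle, grease_tin, wrench, screwdriver's own z axis and vertical above 0.5 rad).
It also fails if it takes over 69 s, if anything falls off the work surface, if the arm or the gripper's body presses on something with over 40 N, if the wrist force passes 120 N, or if a joint passes its speed limit or range.

## Working session

There is one attempt and no reset: what is moved stays moved. The work goes in short steps, each a Python script; the robot and the scene stay as the last script left them, time stands still between calls to the robot, and variables do not carry over. Pictures are saved under pics/ and viewed, at most 10 in all, crops included, and the job is handed in when it is done.

```bash
mkdir -p pics; python3 - <<'E'
from plant import r, jaws, planner, vision, order, sensors
import cv2,numpy as np
for n in("scene","top"):
    p,d=vision.get_image(n); cv2.imwrite(f"pics/{n}0.png",p[:,:,::-1]); np.savez(f"{n}0.npz",p=p,d=d)
    i=vision.camera_info(n); print(n,i["camera_matrix"],i["R"],i["t"])
i=vision.camera_info("wrist");print(i)
print(r.grip_point_offset,sensors.current_clock(),sensors.current_orientation())
E
```

```text
scene [[403.88956583   0.         321.62019863]
 [  0.         403.88956583 201.51277762]
 [  0.           0.           1.        ]] [[-0.74853285  0.66295309 -0.01384849]
 [ 0.54334196  0.6012422  -0.58590728]
 [-0.38010274 -0.44609531 -0.81025976]] [ 0.36412    -0.12991242  1.3300111 ]
top [[469.4819396    0.         317.38360056]
 [  0.         469.4819396  195.10549621]
 [  0.           0.           1.        ]] [[-0.00626513 -0.99996196  0.00606865]
 [-0.99645995  0.00573417 -0.08387303]
 [ 0.08383504 -0.00657264 -0.99645797]] [-0.05285292  0.44296237  1.3969069 ]
{'camera_matrix': array([[309.70691629,   0.        , 319.29817259],
       [  0.        , 309.70691629, 200.85554624],
       [  0.        ,   0.        ,   1.        ]]), 'hand_eye': array([[ 6.36686822e-05, -9.46988481e-01, -3.21267510e-01,
         8.16830011e-02],
       [ 9.99999592e-01, -2.29259743e-04,  8.73960122e-04,
        -2.69586271e-04],
       [-9.01283875e-04, -3.21267434e-01,  9.46988080e-01,
         3.04465291e-02],
       [ 0.00000000e+00,  0.00000000e+00,  0.00000000e+00,
         1.00000000e+00]])}
0.1547 0.1 [ 9.79072368e-01  2.03509531e-01 -2.65446255e-04 -1.04775500e-03]
```

View pics/scene0.png

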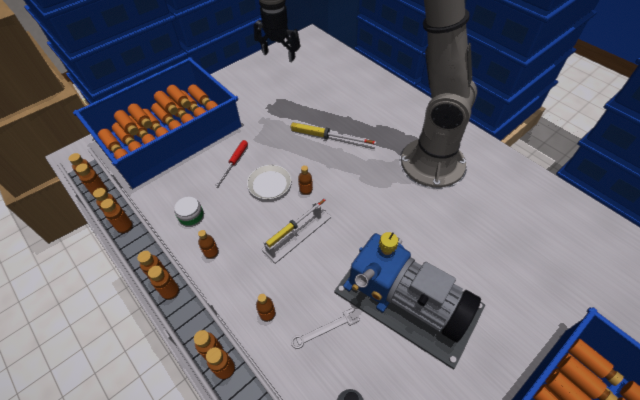

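View pics/top0.png

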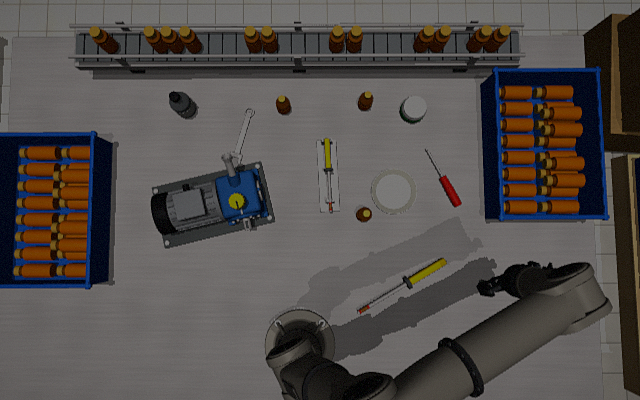

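The scene view shows the yellow cap at (389,242), the tube mouth at about (365,283), the cradle and stick from (270,240) to (322,203), and the pan at (269,182). In the top view the cap is at (237,202), the mouth about (228,158), the cradle stick's handle (327,153) with its tip at (331,210), and the pan at (394,191). The second, longer stick on the table at (400,285) is a decoy.

```bash
cat > h.py <<'E'
import cv2,numpy as np
from scipy.spatial.transform import Rotation as Ro
from plant import r, jaws, planner, vision, order, sensors
def ray(n,u,v):
    i=vision.camera_info(n);K=i["camera_matrix"];R=i["R"];c=-R.T@i["t"]
    return c,R.T@np.array([(u-K[0,2])/K[0,0],(v-K[1,2])/K[1,1],1.])
def plane(n,u,v,z):
    c,d=ray(n,u,v);return c+d*(z-c[2])/d[2]
def cloud(n,d):
    i=vision.camera_info(n);K=i["camera_matrix"];v,u=np.mgrid[:400,:640]
    P=np.stack([(u-K[0,2])/K[0,0]*d,(v-K[1,2])/K[1,1]*d,d],-1)
    return (P-i["t"])@i["R"]
def wray(u,v,pos,q):
    i=vision.camera_info("wrist");K=i["camera_matrix"];H=i["hand_eye"]
    a,b=u-K[0,2],v-K[1,2];rr=np.hypot(a,b);t=rr/K[0,0]
    d=np.array([a/rr*np.sin(t),b/rr*np.sin(t),np.cos(t)]);R=Ro.from_quat(q)
    return pos+R.apply(H[:3,3]),R.apply(H[:3,:3]@d)
def wplane(u,v,pos,q,z):
    c,d=wray(u,v,pos,q);return c+d*(z-c[2])/d[2]
def mask(p,lo,hi): return cv2.inRange(cv2.cvtColor(np.ascontiguousarray(p),cv2.COLOR_RGB2HSV),np.array(lo),np.array(hi))
G=r.grip_point_offset
E
python3 - <<'E'
from h import *
np.set_printoptions(precision=4,suppress=True)
for n,z in(("top",0),("scene",0)):
    f=np.load(n+"0.npz");p,d=f["p"],f["d"];C=cloud(n,d)
    m=mask(p,(22,130,90),(34,255,255))
    k,l,s,ce=cv2.connectedComponentsWithStats(m)
    for j in range(1,k):
        if s[j,4]>25:
            q=C[l==j]; print(n,"yellow",ce[j],s[j],np.median(q,0),np.percentile(q[:,2],[5,95]))
    # blue case top
    m=mask(p,(100,120,40),(125,255,255))>0
    g=m&(abs(C[...,2]-.125)<.006)&(C[...,0]>.3)&(C[...,0]<.8)&(C[...,1]<.4)&(C[...,1]>-.2)
    print(n,"case top",g.sum(),cv2.minAreaRect(C[g][:,:2].astype(np.float32)))
    a=(C[...,0]>.25)&(C[...,0]<.8)&(C[...,1]>-.05)&(C[...,1]<.5)
    g=a&(C[...,2]>.006)&(C[...,2]<.5)
    k,l,s,ce=cv2.connectedComponentsWithStats(g.astype(np.uint8))
    j=1+np.argmax(s[1:,4]);q=C[l==j]
    print(n,"plate",s[j],cv2.minAreaRect(q[(q[:,2]<.02)][:,:2].astype(np.float32)))
    t=a&(C[...,2]>.13)&(C[...,2]<.2)&~m
    q=C[t];print(n,"hi",len(q));
    # pan
    g=(C[...,2]>.01)&(C[...,2]<.025)&(abs(C[...,1]+.2)<.15)&(abs(C[...,0]-.5)<.15)
    print(n,"pan",g.sum(),cv2.minEnclosingCircle(C[g][:,:2].astype(np.float32)) if g.any() else 0)
p=cv2.imread("pics/scene0.png")[190:330,250:490];q=cv2.imread("pics/top0.png")[120:260,140:380]
cv2.imwrite("pics/c.png",cv2.resize(np.vstack([p,q]),None,fx=2.1,fy=2.1,interpolation=cv2.INTER_CUBIC))
E
```

```text
top yellow [184.3077  30.0769] [181  27   8   9  26] [0.872  0.3004 0.213 ] [0.2108 0.2161]
top yellow [266.6596  30.7234] [262  26  10  10  47] [0.8678 0.0804 0.2136] [0.2098 0.2168]
top yellow [337.3571  29.7857] [335  26   7  10  28] [ 0.8732 -0.1095  0.2134] [0.2098 0.2169]
top yellow [367.4242  94.4242] [365  92   6   6  33] [ 0.7253 -0.1995  0.108 ] [0.1032 0.1123]
top yellow [281.375   98.3438] [279  96   6   6  32] [0.7154 0.0474 0.1077] [0.1034 0.1143]
top yellow [327.2246 152.7971] [325 138   6  30 138] [ 0.5636 -0.0843  0.0689] [0.0639 0.0736]
top yellow [235.7706 200.2353] [229 193  15  16 170] [0.4171 0.1642 0.1816] [0.1769 0.1857]
top yellow [366.1026 213.    ] [363 210   7   7  39] [ 0.3837 -0.1918  0.1073] [0.1006 0.1107]
top yellow [427.3667 271.1185] [409 259  37  26 270] [ 0.2147 -0.3791  0.0302] [0.0248 0.035 ]
top case top 1127 ((0.43493589758872986, 0.16744542121887207), (0.12670597434043884, 0.106528140604496), 13.292939186096191)
top plate [ 151  136  124  114 7391] ((0.45842406153678894, 0.2744887173175812), (0.284100204706192, 0.3529186248779297), 13.6416654586792)
top hi 1812
top pan 624 ((0.508696973323822, -0.19738347828388214), 0.1740134209394455)
scene yellow [307.6421 127.9737] [291 123  34  11 190] [ 0.2181 -0.3737  0.0289] [0.0208 0.0329]
scene yellow [279.5618 234.1348] [267 223  27  24 178] [ 0.5656 -0.0806  0.0687] [0.0623 0.072 ]
scene yellow [388.6575 240.4566] [380 233  18  16 219] [0.4201 0.1661 0.1814] [0.1757 0.1842]
scene case top 1381 ((0.44253167510032654, 0.17028984427452087), (0.12170568108558655, 0.10633362084627151), 13.499176025390625)
scene plate [  334   232   151   137 10338] ((0.4193080961704254, 0.26170119643211365), (0.1914827823638916, 0.3399219214916229), 13.644087791442871)
scene hi 2513
scene pan 472 ((0.5140760540962219, -0.20157133042812347), 0.17413264513015747)
```

View pics/c.png

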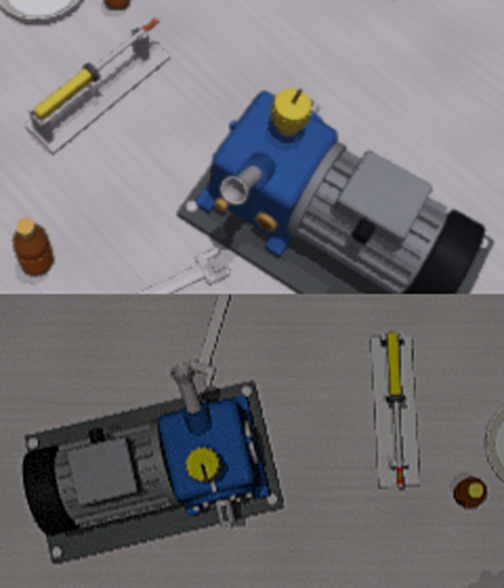

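In the crops, the tube rim is centred near scene pixel (362,279) and top pixel (227,157), and the cap line is visible. The unit's yaw is about 13.6°. Next I hover over the cap and take one close look.

```bash
cat >> h.py <<'E'
def down(psi): # tool x heading psi, tool z down
    c,s=np.cos(psi),np.sin(psi); return Ro.from_matrix(np.array([[c,s,0],[s,-c,0],[0,0,-1.]])).as_quat()
def snap(name):
    pos,q=np.array(sensors.current_tool_pos()),np.array(sensors.current_orientation())
    p,d=vision.get_image("wrist");cv2.imwrite(f"pics/{name}.png",p[:,:,::-1]);np.savez(name+".npz",p=p,d=d,pos=pos,q=q);return p,d,pos,q
E
python3 - <<'E'
from h import *
np.set_printoptions(precision=4,suppress=True)
print("mouth",plane("scene",362.4,279.5,.175),plane("top",227,157,.175))
print("cap",plane("top",235.8,200.2,.178),plane("scene",388.66,240.5,.176))
cap=np.array([.417,.165])
for ps in(-.5,-.3,0,.3,.95,1.15): print(ps,planner.inverse_kinematics([*cap,.168+G],down(ps)))
r.move_to([*cap-[.02,.0],.45],down(-.3))
print(sensors.current_clock(),sensors.current_qpos())
snap("w1")
E
```

```text
mouth [0.5333 0.1935 0.175 ] [0.534  0.1886 0.175 ]
cap [0.4168 0.1634 0.178 ] [0.4168 0.1643 0.176 ]
-0.5 [ 0.4141  0.3133 -0.9966  1.8734  0.2928  1.1116 -2.7632]
-0.3 [ 0.3949  0.3042 -0.9694  1.8739  0.2796  1.108  -2.5507]
0 [ 0.3995  0.3063 -0.9758  1.8737  0.2827  1.1088 -2.2536]
0.3 [ 0.4119  0.3122 -0.9935  1.8734  0.2913  1.1111 -1.9617]
0.95 [ 0.4539  0.3349 -1.055   1.8724  0.3232  1.1204 -1.3419]
1.15 [ 0.4586  0.3378 -1.0622  1.8723  0.3271  1.1216 -1.1456]
2.5667 [ 0.6633  0.1686 -1.2228  1.6945  0.1611  1.3917 -2.4565]
```

View pics/w1.png

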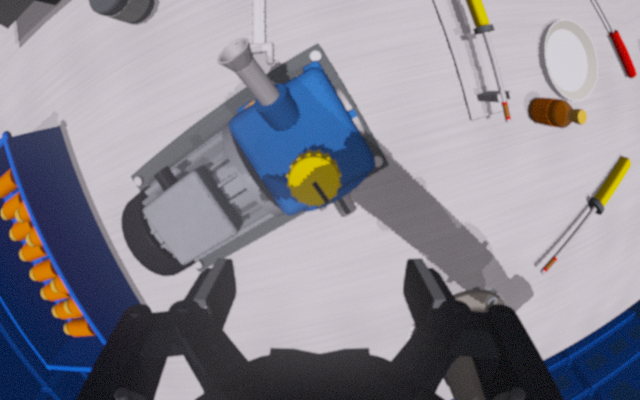

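The wrist view has the cap top centred at (313,179) with its black line towards (323,195). The funnel rim is at about (235,50), and the cradle stick is at upper right. I'll measure those, then move to a less twisted elbow pose.

```bash
python3 - <<'E'
from h import *
np.set_printoptions(precision=4,suppress=True)
f=np.load("w1.npz");p,d,pos,q=f["p"],f["d"],f["pos"],f["q"]
m=mask(p,(22,130,90),(34,255,255))
k,l,s,ce=cv2.connectedComponentsWithStats(m)
for j in range(1,k):
    if s[j,4]>100: print("yel",ce[j],s[j])
print("cap",wplane(313,180,pos,q,.182),"mouth",wplane(235,50,pos,q,.175))
j=[-.38,.17,0,1.69,0,1.2816,-2.3]
r.move_joints(j); print(sensors.current_tool_pos(),sensors.current_orientation(),sensors.current_clock())
cap=[.417,.1645]
for ps in(-.5,-.3,0,.3,.95,1.15): print(ps,planner.inverse_kinematics([*cap,.168+G],down(ps)))
# insertion reach check
ux=np.array([np.cos(.237),np.sin(.237),0]);uz=np.array([0,0,1.])
a=np.deg2rad(40);t=np.cos(a)*ux+np.sin(a)*uz;tz=np.sin(a)*ux-np.cos(a)*uz
M=np.array([.537,.192,.175])
for sg in(1,-1):
    X=sg*t;Q=Ro.from_matrix(np.stack([X,np.cross(tz,X),tz],1)).as_quat()
    for e in(0,.14,.18): print(sg,e,planner.inverse_kinematics(M+t*(.043+e)-tz*G,Q))
E
```

```text
yel [479.0267  11.9733] [469   0  20  26 300]
yel [313.3453 177.1972] [ 287  151   53   54 2059]
yel [613.1294 180.6434] [596 158  34  48 603]
cap [0.4167 0.1627 0.182 ] mouth [0.5357 0.1898 0.175 ]
[0.4526 0.1625 0.4053] [ 0.9848 -0.1736 -0.0002  0.    ] 3.7417
-0.5 [-0.4113  0.1739 -0.0028  1.9003  0.0006  1.0674 -2.4851]
-0.3 [-0.3947  0.1744 -0.0216  1.8997  0.0043  1.0675 -2.2889]
0 [-0.3698  0.1753 -0.0498  1.8988  0.0099  1.0678 -1.9945]
0.3 [-0.3449  0.1763 -0.078   1.8979  0.0156  1.068  -1.7001]
0.95 [-0.2904  0.1789 -0.1399  1.896   0.0283  1.0687 -1.0626]
1.15 [-0.2737  0.1798 -0.159   1.8954  0.0323  1.0689 -0.8665]
1 0 [-0.4344  0.1038 -0.0065  2.1163  0.5177  0.2673 -2.2298]
1 0.14 [-0.3578  0.2138 -0.0455  1.7355  0.233   0.512  -1.8957]
1 0.18 [-0.3391  0.257  -0.0593  1.6152  0.2066  0.5868 -1.8565]
-1 0 [ 0.5113  0.2328 -1.0617  2.0888  1.0176  0.4128  0.4936]
-1 0.14 [ 0.4292  0.3905 -1.0702  1.7095  0.8557  0.6805  0.7876]
-1 0.18 [ 0.3893  0.4444 -1.0729  1.5896  0.8552  0.7648  0.8369]
```

```bash
python3 - <<'E'
from h import *
cap=[.417,.1635]
jaws.grip(.062)
r.move_to([*cap,.168+G+.05],down(-.4))
r.move_l([*cap,.168+G],feed=.1)
jaws.grip(.03,30); print(sensors.current_gripper_width(),sensors.current_grip_force(),sensors.current_ft_force())
q=np.array(sensors.current_qpos());q[6]+=1.33
r.move_joints(q);r.hold(.2)
print(sensors.current_wrist_torque(),sensors.current_ft_force(),sensors.current_tool_pos())
jaws.grip(.062)
r.move_l([*cap,.168+G+.06],feed=.15)
r.move_to([*np.array(cap)-[.02,0],.45],down(-.3))
p,d,pos,qq=snap("w2");cv2.imwrite("pics/w2c.png",cv2.resize(p[130:230,250:380,::-1],None,fx=3,fy=3))
print(sensors.current_clock())
E
```

```text
0.04142919352536611 30.922872126102448 [-2.53526021 -3.03509123  5.67485898]
[ 1.08259042  0.46889292 -0.00423133] [-2.34572308  5.31273554 -1.42237143] [0.41693573 0.16397398 0.32392354]
8.8583
```

View pics/w2c.png

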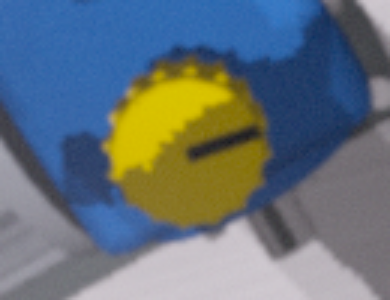

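The black line has swung from down-right to slightly above horizontal, about 75° anticlockwise. Next I check that angle numerically and hover over the stick.

```bash
python3 - <<'E'
from h import *
np.set_printoptions(precision=4,suppress=True)
for n in("w1","w2"):
    f=np.load(n+".npz");p=f["p"];m=mask(p,(22,130,60),(34,255,255))
    g=(p.max(2)<60).astype(np.uint8);h=np.zeros_like(g);cv2.circle(h,(313,179),18,1,-1);g&=h
    k,l,s,ce=cv2.connectedComponentsWithStats(g);j=1+np.argmax(s[1:,4]);v,u=np.nonzero(l==j)
    W=np.array([wplane(a,b,f["pos"],f["q"],.182)[:2] for a,b in zip(u,v)])
    e=np.linalg.svd(W-W.mean(0))[2][0]; o=W.mean(0)-np.array([.417,.1635]); e*=np.sign(e@o)
    print(n,s[j],np.rad2deg(np.arctan2(e[1],e[0])),np.rad2deg(np.arctan2(o[1],o[0])))
print("tip",plane("top",331,211,.06)); 
f=np.load("top0.npz");m=mask(f["p"],(22,130,90),(34,255,255));m[:130]=0;m[175:]=0;m[:,:310]=0;m[:,345:]=0
v,u=np.nonzero(m);W=np.array([plane("top",a,b,.07)[:2] for a,b in zip(u,v)]);c=W.mean(0);e=np.linalg.svd(W-c)[2][0]
e*=np.sign(e[0]);ps=np.arctan2(e[1],e[0]);print("handle",c,ps)
r.move_to([c[0]-.06,c[1],.40],down(ps))
snap("w3");print(sensors.current_clock(),sensors.current_qpos())
E
```

```text
w1 [314 183   9  12  37] -163.2612855437951 -162.9528846894589
w2 [314 174  17   8  52] -86.93073747768058 -99.26641340355573
tip [ 0.3924 -0.0947  0.06  ]
handle [ 0.5625 -0.0848] 0.04888155383946175
9.975 [-0.1415  0.2339  0.3327  1.6378 -0.0805  1.2833 -1.3131]
```

View pics/w3.png

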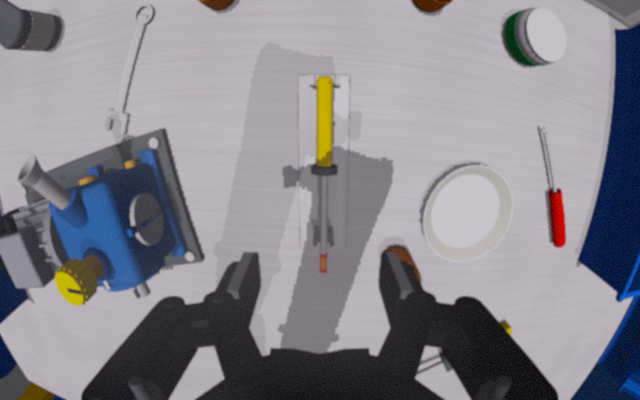

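The view shows the stick with its collar at (323,169), tip at (323,271) and handle rear at (324,77), and the pan centred near (467,213). The cap line was at −163° and turned about 76°, so the cap now stands at roughly 1.39 rad. Next I grip the handle and lift.

```bash
python3 - <<'E'
from h import *
np.set_printoptions(precision=4,suppress=True)
f=np.load("w3.npz");p,pos,q=f["p"],f["pos"],f["q"]
W=lambda u,v,z:wplane(u,v,pos,q,z)
m=mask(p,(22,130,90),(34,255,255));m[:,:300]=0;m[:,345:]=0;m[200:]=0
v,u=np.nonzero(m);H=np.array([W(a,b,.070)[:2] for a,b in zip(u,v)]);print("handle x",H[:,0].min(),H[:,0].max(),H.mean(0))
tip=W(323,272,.06);print("tip",tip,"collar",W(323,169,.07),"pan",W(467,213,.015))
c=H.mean(0);ps=np.arctan2(*(c-tip[:2])[::-1]);print("psi",ps,"len handle-tip",np.hypot(*(c-tip[:2])))
e=np.array([np.cos(ps),np.sin(ps)]);g=c-e*.008   # ~x=45 of stick
jaws.grip(.06)
r.move_to([*g,.062+G+.08],down(ps));r.move_l([*g,.062+G],feed=.12,guard=15)
jaws.grip(.01,60);print(sensors.current_gripper_width(),sensors.current_grip_force(),sensors.current_tool_pos(),sensors.current_ft_force())
r.move_l([*g,.062+G+.16],feed=.12);print(sensors.current_gripper_width(),sensors.current_clock())
snap("w4")
E
```

```text
handle x 0.5192851432599702 0.6066336266753228 [ 0.5636 -0.0847]
tip [ 0.3922 -0.0931  0.06  ] collar [ 0.5163 -0.0862  0.07  ] pan [ 0.4572 -0.2821  0.015 ]
psi 0.04897689915936165 len handle-tip 0.17162310285535765
0.01478549496165438 59.06341731548309 [ 0.556  -0.0852  0.2174] [-0.2129 -0.8609  4.1132]
0.01504580857167051 13.4917
```

View pics/w4.png

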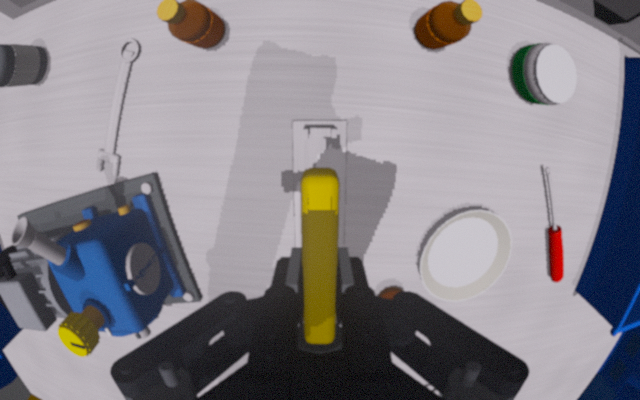

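The stick is held level and straight, with its rear end at (320,170) and the cradle empty. Now to the pre-insert pose, to compare tip and rim from both fixed cameras.

```bash
cat >> h.py <<'E'
A=np.deg2rad(40);YAW=.237;M=np.array([.536,.191,.175])
ux=np.array([np.cos(YAW),np.sin(YAW),0]);uz=np.array([0,0,1.])
T=np.cos(A)*ux+np.sin(A)*uz;TZ=np.sin(A)*ux-np.cos(A)*uz
QI=Ro.from_matrix(np.stack([T,np.cross(TZ,T),TZ],1)).as_quat()
def ins(e,off=np.zeros(3)): # TCP with collar e above rim
    return M+off+T*(.045+e)-TZ*(G+.0025)
def proj(n,X):
    i=vision.camera_info(n);c=i["R"]@X+i["t"];return (i["camera_matrix"]@(c/c[2]))[:2]
E
python3 - <<'E'
from h import *
np.set_printoptions(precision=2,suppress=True)
r.move_to(ins(.155),QI);r.hold(.2)
print(sensors.current_clock(),sensors.current_tool_pos()-ins(.155))
out=[]
for n,c in(("scene",(330,240)),("top",(180,110))):
    p,d=vision.get_image(n);np.savez(n+"1.npz",p=p,d=d)
    print(n,"tip",proj(n,M+T*.035),"mouth",proj(n,M),"collar",proj(n,M+T*.155))
    q=p[c[1]:c[1]+75,c[0]:c[0]+100,::-1];out.append(cv2.resize(q,None,fx=7,fy=4 if 0 else 7,interpolation=cv2.INTER_CUBIC))
cv2.imwrite("pics/pre.png",cv2.resize(np.hstack(out),(800,300)))
E
```

```text
15.05 [ 0. -0. -0.]
scene tip [354.86 284.49] mouth [360.74 279.49] collar [331.06 304.69]
top tip [222.25 145.16] mouth [226.12 156.28] collar [207.98 104.14]
```

View pics/pre.png

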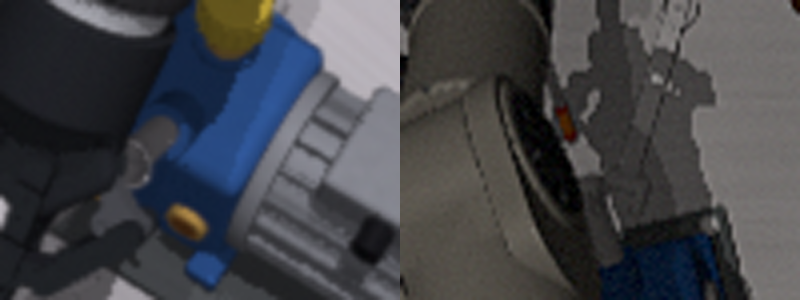

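The red tip end shows at top pixel (222,145), exactly where predicted, and the rim lies in line with it. I insert with a force guard and check the forces along the way.

```bash
python3 - <<'E'
from h import *
np.set_printoptions(precision=4,suppress=True)
n=np.cross(T,ux);n=np.cross(QI[:0] if 0 else np.array([-ux[1],ux[0],0]),T)*-1
uy=np.array([-ux[1],ux[0],0])
f0=sensors.current_ft_force()
def rep(tag):
    f=np.array(sensors.current_ft_force())-f0;e=(np.array(sensors.current_tool_pos())-ins(0))@T
    print(tag,"e %.4f F axial %.1f uy %.1f tz %.1f"%(e,f@T,f@uy,f@TZ))
for e in(.105,.06,.02):
    s=r.move_l(ins(e),feed=.06,guard=8);rep((e,s))
    if s: break
E
```

```text
(0.105, False) e 0.1056 F axial 0.1 uy 0.5 tz -1.7
(0.06, False) e 0.0606 F axial -0.9 uy -0.3 tz -0.5
(0.02, False) e 0.0205 F axial -0.6 uy 0.7 tz -1.0
```

```bash
python3 - <<'E'
from h import *
np.set_printoptions(precision=4,suppress=True)
uy=np.array([-ux[1],ux[0],0])
f0=np.array(sensors.current_ft_force())
s=r.move_l(ins(-.02),feed=.03,guard=12)
f=np.array(sensors.current_ft_force())-f0;e=(np.array(sensors.current_tool_pos())-ins(0))@T
print(s,"e %.4f F %.1f %.1f %.1f"%(e,f@T,f@uy,f@TZ));r.hold(.4)
f=np.array(sensors.current_ft_force())-f0
print(f@T,f@uy,f@TZ,sensors.current_gripper_width(),sensors.current_clock())
p,d=vision.get_image("scene");cv2.imwrite("pics/in.png",cv2.resize(p[220:320,290:430,::-1],None,fx=5,fy=5,interpolation=cv2.INTER_CUBIC))
E
```

```text
True e -0.0004 F 3.0 -1.0 -0.3
4.335252787043091 -0.43391635974699105 -1.400211787478375 0.014836849320264555 19.1
```

View pics/in.png

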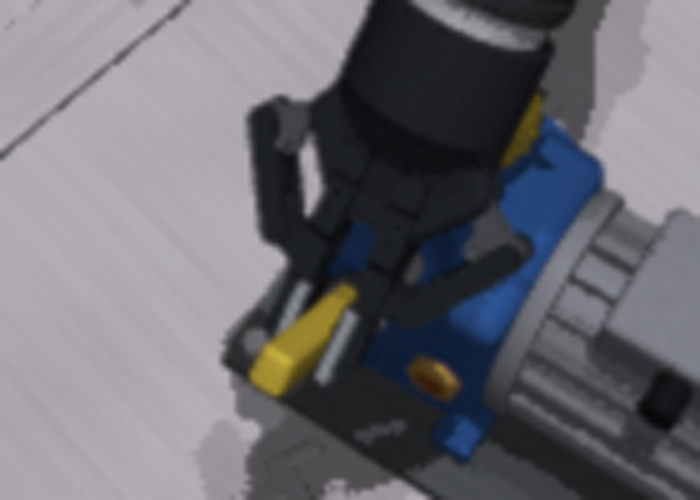

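The handle is pushed right up against the tube, and the guard tripped at e ≈ 0. I press a little further to confirm it is the collar stop.

```bash
python3 - <<'E'
from h import *
f0=np.array(sensors.current_ft_force())
for k in(1,2):
    s=r.move_l(ins(-.004*k),feed=.02,guard=20)
    f=np.array(sensors.current_ft_force());e=(np.array(sensors.current_tool_pos())-ins(0))@T
    print(s,"e %.4f axial %.1f"%(e,f@T),sensors.current_gripper_width())
    if s or f@T>12: break
r.hold(.4);print(np.array(sensors.current_ft_force())@T,f0@T,(np.array(sensors.current_tool_pos())-ins(0))@T,sensors.current_clock())
E
```

```text
False e -0.0011 axial 7.2 0.014947585348505038
False e -0.0021 axial 11.8 0.01513481121233644
11.166819696599394 3.356876699299149 -0.0021290684598750404 20.1917
```

The arm stands 6 mm short of its target under a steady 11 N axial push, so the collar is on the rim. Now I draw the stick out and locate the pan precisely.

```bash
python3 - <<'E'
from h import *
np.set_printoptions(precision=4,suppress=True)
f=np.load("top0.npz");p=f["p"]
hsv=cv2.cvtColor(p,cv2.COLOR_RGB2HSV);roi=np.zeros((400,640),np.uint8);roi[160:225,362:425]=1
C=cloud("top",f["d"]);g=(C[...,2]>.006)&(C[...,2]<.03)&(roi>0)
k,l,s,ce=cv2.connectedComponentsWithStats(g.astype(np.uint8));j=1+np.argmax(s[1:,4])
print("pan",s[j],cv2.minEnclosingCircle(C[l==j][:,:2].astype(np.float32)),"plane",plane("top",394,191,.015))
r.move_l(ins(.06),feed=.08);print(sensors.current_gripper_width(),sensors.current_ft_force())
r.move_l(ins(.18),feed=.12);r.hold(.2)
print(sensors.current_gripper_width(),sensors.current_clock())
E
```

```text
pan [371 169  46  46 567] ((0.45498496294021606, -0.289604514837265), 0.07265421748161316) plane [ 0.4541 -0.2877  0.015 ]
0.014814356800634624 [ 0.3412  0.1334 -0.4881]
0.015069888387760985 22.5417
```

```bash
python3 - <<'E'
from h import *
P=np.array([.455+.165,-.288])
r.move_to([.58,.02,.45],down(0.05));r.move_to([*P,.12+G+.12],down(0));r.move_l([*P,.118+G],feed=.1);r.hold(.5)
print(sensors.current_gripper_width(),sensors.current_grip_force(),sensors.current_clock(),sensors.current_tool_pos())
p,d=vision.get_image("scene");cv2.imwrite("pics/end.png",cv2.resize(p[60:320,120:480,::-1],None,fx=2,fy=2))
E
```

```text
0.014684676362139147 59.44946229457855 26.575 [ 0.62000657 -0.28799314  0.2727331 ]
```

View pics/end.png

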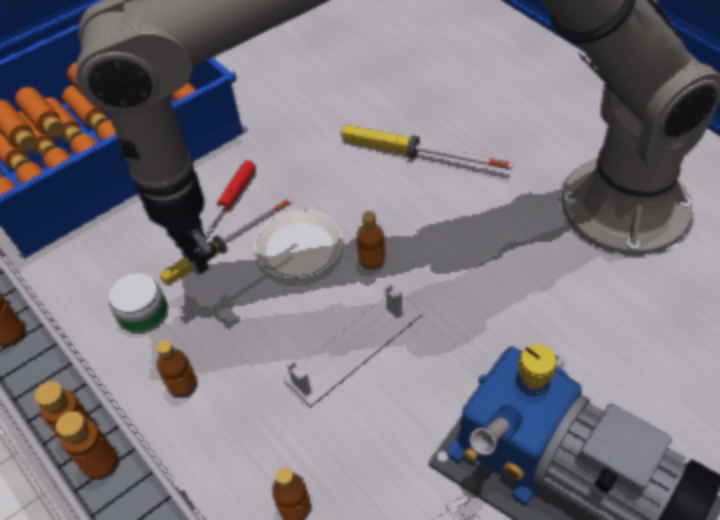

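The stick is held over the pan, with its tip at scene pixel (264,161.5), the vent open and the bystanders in place. I check the level by projection, then hand in.

```bash
python3 - <<'E'
from h import *
a=[proj("scene",np.array([.455,-.288,z])) for z in(.095,.1155,.135)];print(a,proj("scene",np.array([.579,-.288,.1155])))
if np.hypot(*(a[1]-[264,161.5]))<5: print(order.hand_in())
E
```

```text
[array([265.2396056 , 164.24706598]), array([264.35772498, 159.65783726]), array([263.49574706, 155.17218039])] [229.25428851 181.7041282 ]
the job is handed in; nothing more can be done
None
```

The job is handed in, with no verdict shown: the vent cap is open (about 1.39 rad by camera), the dipstick was pushed in until its collar stopped on the rim, then drawn out. It is now held level over the drip pan, its tip about 11 cm above the table.

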